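# Knock a press-on bottle cap home with the hand capper and mallet

### The job

The middle of a small bottling job: the capping tool stands over a bottle whose press-on cap is only perched on the mouth. Take the rubber mallet and knock the tool's sprung pin squarely down with a sharp blow (another if it needs it) until the cap is fully home; strike it smartly, do not lean on it or push it down with the gripper. Then put the mallet down on the cork mat, lift the capping tool off and stand it upright on the mat too, leaving the bottle standing in its hole in the board and disturbing nothing else.

Things in the scene. Friction and masses are not known exactly. Their poses are not given: they have to be found in the camera images.
- bottle: Amber glass bottle, loose, 60 mm in diameter, 134 mm tall to the lip (neck 36 mm wide, shoulder at 93 to 105 mm), 0.5 kg, standing in one of the three holes of the board; it is the one with the capping tool over it. Origin: centre of its underside (10 mm above the bench), z up.
- cap (a joint): How far (m) the white plastic press-on cap (41 mm wide, 14 mm tall) of that bottle has been pushed down onto the mouth: 0 perched, 0.005 fully home against its stop. It moves only under about 7 N and stays where it is left. Hidden in the tool's sleeve until the tool is lifted off.
- cap_top (a point): Centre of the top of that cap: 141 mm above the bottle's underside while perched, 136 mm when home.
- capper: Capping tool, loose, 0.42 kg: aluminium sleeve (tube 56 mm outside, 45 mm inside, 64 mm tall, closed top, open below) over the bottle's neck, its rim resting on the shoulder, 2 mm play round the cap. Sprung steel pin out of its top: mushroom head 38 mm wide, 88 to 100 mm above the rim. Grip the sleeve's sides about 54 mm above the rim; raise 40 mm to clear. Origin: centre of the rim, z up.
- pin (a joint): How far (m) the striking pin is pushed down from its rest position, 0 to 0.016. A return spring pushes it up (3 N at rest, 300 N/m more). The pin's foot meets the perched cap after 8 mm and has it fully home at 13 mm, where it stops dead (about 14 N in all just before).
- pin_top (a point): Centre of the flat top (32 mm wide) of the pin's mushroom head, the place to strike; z along the pin, up. About 214 mm above the bench at the start.
- mallet: Rubber mallet, loose, about 0.42 kg, 200 mm long: black cylinder head, 64 mm across, 80 mm tall, standing on one flat striking face on the mat; level wooden handle (20 mm wide, 26 mm tall in section) along the mallet's -x, 32 to 168 mm from the head's axis, 40 mm above the lower face. Balances about 11 mm from the head's axis. Origin: centre of the lower striking face, z up.
- mallet_grip (a point): Point on the middle of the mallet's handle, 56 mm from the head's axis and 40 mm above the lower face: a firm grip here, fingers either side of the handle, keeps the blow from turning the mallet in the grip. x runs along the handle towards the head.
- mat: Cork mat, fixed, 180 mm (x) by 270 mm (y), 5 mm thick; the mallet stands on its -y half, the +y half is free. Origin: centre of its underside, on the bench.
- board: Timber bottle board, fixed, 104 mm (x) by 280 mm (y), 38 mm high, with three holes 62 mm wide and 28 mm deep at y = -90, 0 and +90 mm. Origin: centre of its underside, on the bench.
- capped_a: Finished bottle, loose, in another hole of the board, 136 mm tall with its cap home; leave it alone. Origin: centre of its underside.
- capped_b: Second finished bottle, same as the other.
- dip_pot: Small aluminium dip pot of spare caps, 84 mm wide, 52 mm tall, a bystander between board and mat. Origin: centre of its underside.
- bowl: Red silicone collapsible bowl, 160 mm wide, 50 mm tall, a bystander. Origin: centre of its underside.
- cup: Plastic cup with a snap lid, 86 mm wide, 103 mm tall, a bystander. Origin: centre of its underside.
- lunch_tin: Black insulated lunch tin, 140 by 210 mm, 93 mm tall (113 mm with its handle), a bystander. Origin: centre of its underside.
Mind the look-alikes: they are no part of the job. Leave any purple or red look-alike of the mallet alone. What is shaped like the bottle but green is not meant.

How it is judged (in metres and radians):
On the way:
1. the mallet strikes the capping tool's pin a moving blow: mallet on the tool while the pin goes down faster than 0.08 m/s (contact force between mallet and capper above 1 N and velocity of joint pin above 0.08 m/s).
At the end, for the whole second after the job is handed in: The cap is pushed down at least 3.5 of its 5 mm; the bottle stands upright (within 0.1 rad) in its hole, within 12 mm of where it was; the capping tool stands upright (within 0.1 rad) with its rim on the cork mat and its centre over the mat; the mallet's head is down over the mat; all at rest (value of joint cap above 0.0035 m and angle between each of bottle, capper's own z axis and vertical below 0.1 rad and distance of bottle from where it was at the start of the episode below 0.012 m and x of capper in the frame of mat between -0.09 and 0.09 m and y of capper in the frame of mat between -0.135 and 0.135 m and height (world z) of capper below 0.012 m and linear speed of each of capper, mallet below 0.02 m/s and x of mallet in the frame of mat between -0.09 and 0.09 m and y of mallet in the frame of mat between -0.135 and 0.135 m and height (world z) of mallet below 0.1 m and height (world z) of mallet_grip below 0.07 m); the robot touches nothing.
It fails at once if the cap is pushed down with the gripper or arm on the capping tool instead of by the mallet (velocity of joint cap above 0.02 m/s and contact force between any of the fingers, the arm and capper above 1 N).
It fails at once if the bottle is tipped over or pulled out of its hole (angle between bottle's own z axis and vertical above 0.35 rad or distance of bottle from where it was at the start of the episode above 0.03 m).
It fails at once if a finished bottle is tipped or shifted (distance of any of capped_a, capped_b from where it was at the start of the episode above 0.02 m or angle between any of capped_a, capped_b's own z axis and vertical above 0.35 rad).
It fails at once if a bystander is shoved more than 30 mm (distance of any of dip_pot, bowl, cup, lunch_tin from where it was at the start of the episode above 0.03 m).
It also fails if it takes over 72 s, if anything falls off the work surface, if the arm or the gripper's body presses on something with over 40 N, if the wrist force passes 120 N, or if a joint passes its speed limit or range.

### The arm

A 6-joint arm with a two-finger parallel gripper is mounted at the origin on the work surface. World frame = base frame: x ahead of the robot, y to its left, z up, the work surface at z = 0. Lengths are in mm, angles in rad, forces in N, time in s.
With the tool pointing down it reaches from about 425 to 925 mm from the base axis. Payload 12.5 kg.
Tool frame: the origin (TCP) lies at the very end of the fingers, on their centre line; the grasp point (between the pads) lies 19 mm behind it; z points along the fingers, y is the line along which they close (so a half turn about z gives the same grasp; the last joint's range is limited). The gripper opens to 85 mm and grips with 20 to 120 N. Pads are 22 mm wide; open, the fingers measure 114 mm over their backs; the gripper's body (76 mm by 85 mm) begins 54 mm behind the grasp point. The pads swing forward as they close: fully open they stand 13 mm farther back than shut.
Start: joints at [1.154, 0.491, 1.559, -0, 1.092, -0.106], TCP at [191.12, 595.078, 231.327] pointing down, gripper open.
Joint ranges: [-3.1, 3.1], [-0.84, 2.19], [0.05, 2.79], [-1.13, 4.28], [0.06, 2.93], [-2.69, 2.69]. Speed limits (rad/s): [2.22, 2.22, 2.79, 3.14, 3.14, 3.14].

### API

Orientations are given as a unit quaternion [w, x, y, z].
In Python, from workcell import manip gives the robot as it stands. The module is installed in compiled form; this text tells all that it offers.
- The arm moves only by the tool jog_arm, never from a script. Its argument "steps" is a list that holds one entry, the list of rows, each a list of 7 numbers: the turn, a rotation vector about the world's x, y, z in degrees, then the shift along the world's x, y, z in m, then the opening, from 0 (shut) to 1 (fully open). A call has 1 to 20 rows; each row shifts and turns the commanded pose from where the row before left it; what a row does not reach is not made up. A row lasts 1/8 s, in which the tool goes at most 62.5 mm and 10.7 degrees, less where a joint would pass 70% of its speed; a pose out of reach is approached as far as the arm can. A call is refused whole if a number of a shift passes 0.0625 or a number of a turn 10.7, either way. A call with a gripper value outside its range is refused whole. The fingers move at their own pace and stop on an object; "force" is the grip in N (left out, the last holds). Time passes only in rows, so rows that do not move let the fingers close. It gives the time, the measured TCP pose, the force and the opening at its end, in the units of the state.
- manip.get_obs(): the state, without advancing time (a new reading comes with each control period).
- manip.capture(name): name is "scene" or "side" or "wrist"; returns the picture (480x640x3 uint8, red, green, blue); there is no depth.
- manip.camera_model(name): a dict with "mtx" (3x3 intrinsics, pixels), "k1" (the pictures are not rectified: a ray, as slopes to the right and down, at radius r is drawn at 1 + k1 r^2 times it, then the intrinsics apply), "world_to_cam" (4x4, takes a point from world to camera coordinates); the wrist camera has in their place "tool_from_camera" (4x4, takes a point from camera to tool coordinates, whose origin is the TCP and whose axes are the flange's). Camera axes: x right, y down, z forward; pixel columns grow to the right and rows downward; lengths in mm; the calibration is good to about 2 mm. A picture is of the moment at which its call begins: read the wrist's pose just before it. camera_model takes no time and is no camera call.
- manip.sign_off(): hands the job in, once; it reports no verdict.
The state is a dict: "time_s": time; "qpos": joint angles; "qd": joint speeds; "joint_efforts": joint torques, N m; "position": TCP position; "tool_rot": TCP orientation; "force": force on the tool from outside, world axes, zero at the start; "wrist_torque": the same for the moment, N m; "gripper_width": finger opening in mm.
Only numpy, scipy, OpenCV 4.12 (cv2) and the standard library are available. Lean on these libraries where they do the work, as an engineer would, in place of code of your own. Each camera call takes 0.05 s, during which the arm holds its last target. There are 200 camera calls.

## Working session

There is one attempt and no reset: what is moved stays moved. The work goes in short steps, Python scripts to look and compute and a tool call to move; the robot and the scene stay as the last step left them, time stands still between calls to the robot, and variables do not carry over. Pictures are saved under pics/ and viewed, on a budget of 10 in all, crops included, one or two more only if the job needs it, and the job is handed in when it is done.

Besides the shell and the picture viewer there is one more tool, called after "Emit:" by a JSON object that holds its "api" and its "payload", one argument or row to a line. jog_arm: Moves the arm, as the interface text tells. Its arguments: {"type":"object","properties":{"steps":{"type":"array","items":{"type":"array","items":{"type":"array","items":{"type":"number"}}}},"force":{"type":"number"}},"required":["steps"]}

```bash
mkdir -p pics; python3 - <<'E'
from workcell import manip
import cv2,numpy as np
o=manip.get_obs();print({k:np.round(v,3) for k,v in o.items()})
for n in("scene","side"):
    cv2.imwrite(f"pics/{n}0.png",cv2.cvtColor(manip.capture(n),cv2.COLOR_RGB2BGR))
for n in("scene","side","wrist"):print(n,{k:np.round(v,3).tolist() for k,v in manip.camera_model(n).items()})
E
```

```text
{'time_s': np.float64(0.0), 'qpos': array([ 1.154,  0.492,  1.559, -0.   ,  1.092, -0.106]), 'qd': array([ 0.001,  0.001, -0.001,  0.   ,  0.001, -0.001]), 'joint_efforts': array([-1.0000e-03, -6.1842e+01, -2.6158e+01, -0.0000e+00,  4.0000e-03,
       -0.0000e+00]), 'position': array([191.018, 594.847, 230.716]), 'tool_rot': array([-0.   ,  0.155,  0.988, -0.001]), 'force': array([0.642, 0.5  , 0.494]), 'wrist_torque': array([ 0.006,  0.003, -0.02 ]), 'gripper_width': np.float64(85.355)}
scene {'mtx': [[465.524, 0.0, 320.111], [0.0, 465.524, 236.092], [0.0, 0.0, 1.0]], 'k1': -0.007, 'world_to_cam': [[0.156, 0.988, 0.008, -8.31], [0.709, -0.107, -0.697, -265.644], [-0.688, 0.114, -0.717, 1693.747], [0.0, 0.0, 0.0, 1.0]]}
side {'mtx': [[576.116, 0.0, 320.351], [0.0, 576.116, 243.929], [0.0, 0.0, 1.0]], 'k1': -0.116, 'world_to_cam': [[0.931, -0.364, -0.016, -484.239], [-0.257, -0.626, -0.736, 183.684], [0.258, 0.69, -0.677, 1436.84], [0.0, 0.0, 0.0, 1.0]]}
wrist {'mtx': [[334.596, 0.0, 322.995], [0.0, 334.596, 238.615], [0.0, 0.0, 1.0]], 'k1': -0.048, 'tool_from_camera': [[0.0, -0.955, -0.296, 75.009], [1.0, 0.0, -0.0, -0.021], [0.0, -0.296, 0.955, -142.239], [0.0, 0.0, 0.0, 1.0]]}
```

View pics/scene0.png

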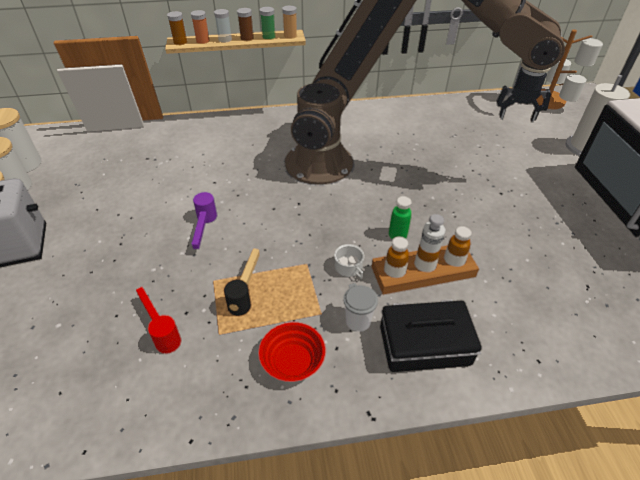

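View pics/side0.png

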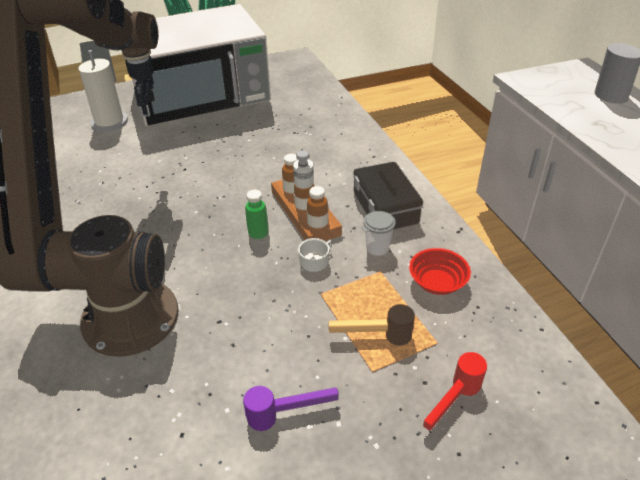

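Scene view: the mat is at about (213–320, 267–330). Mallet candidates are black (237,297) on the mat, purple (205,207) and red (165,333); the black one is meant because it has a wooden handle and stands on the mat. The capper is at (433,228) over the middle amber bottle, and the green bottle (400,220) is not meant. In the side view the mallet is at (400,325) and the capper at (303,165). I'll confirm these in one enlarged montage.

```bash
cat > h.py <<'E'
import numpy as np,cv2
from workcell import manip
def ray(cam,uv):
    """origin, direction in world for fixed camera (or camera frame->T for wrist)"""
    m=manip.camera_model(cam);K=np.array(m["mtx"])
    uv=np.array([[uv]],float)
    p=cv2.undistortPoints(uv,K,np.array([m["k1"],0,0,0,0.]))[0,0]
    # undistort model: same polynomial (1+k1 r^2)
    if cam=="wrist":
        from scipy.spatial.transform import Rotation as R
        o=manip.get_obs();q=np.array(o["tool_rot"]);T=np.eye(4)
        T[:3,:3]=R.from_quat(q[[1,2,3,0]]).as_matrix();T[:3,3]=o["position"]
        C=T@np.array(m["tool_from_camera"])
    else: C=np.linalg.inv(np.array(m["world_to_cam"]))
    return C[:3,3],C[:3,:3]@np.array([p[0],p[1],1.])
def plane(cam,uv,z):
    o,d=ray(cam,uv);return (o+d*(z-o[2])/d[2]).round(1)
def tri(a,b):
    A=np.zeros((3,3));y=np.zeros(3);r=[]
    for cam,uv in(a,b):
        o,d=ray(cam,uv);d=d/np.linalg.norm(d);P=np.eye(3)-np.outer(d,d);A+=P;y+=P@o;r.append((o,P))
    x=np.linalg.solve(A,y);return x.round(1),[round(float(np.linalg.norm(P@(x-o))),1) for o,P in r]
E
python3 - <<'E'
import cv2,numpy as np
from h import *
s=cv2.imread("pics/scene0.png");d=cv2.imread("pics/side0.png")
c=lambda im,x,y:cv2.resize(im[y:y+100,x:x+133],(400,300),interpolation=cv2.INTER_CUBIC)
cv2.imwrite("pics/m0.png",np.vstack([np.hstack([c(s,200,240),c(s,365,200)]),np.hstack([c(d,315,270),c(d,240,145)])]))
for n,im in(("scene",s),("side",d)):
    hsv=cv2.cvtColor(im,cv2.COLOR_BGR2HSV)
    x0,y0,x1,y1=(200,240,330,340) if n=="scene" else (310,270,440,370)
    M=cv2.inRange(hsv[y0:y1,x0:x1],(8,90,110),(25,255,255))
    pts=cv2.findNonZero(M).reshape(-1,2)+[x0,y0]
    for e in([-1,-1],[1,-1],[1,1],[-1,1],[-1,0],[1,0],[0,1],[0,-1]):
        p=pts[np.argmax(pts@np.array(e))];print(n,e,p,plane(n,p,5))
E
```

```text
scene [-1, -1] [213 281] [ 500.8 -374.4    5. ]
scene [1, -1] [306 264] [ 477.5 -108.4    5. ]
scene [1, 1] [321 314] [655.8 -92.8   5. ]
scene [-1, 1] [219 334] [ 677. -359.    5.]
scene [-1, 0] [213 281] [ 500.8 -374.4    5. ]
scene [1, 0] [321 313] [652.6 -92.3   5. ]
scene [0, 1] [219 334] [ 677. -359.    5.]
scene [0, -1] [253 249] [ 395.4 -256.8    5. ]
side [-1, -1] [322 293] [ 481.  -111.6    5. ]
side [1, -1] [380 271] [653.4 -96.2   5. ]
side [1, 1] [436 343] [ 672.5 -364.     5. ]
side [-1, 1] [329 331] [ 451.1 -233.8    5. ]
side [-1, 0] [321 294] [ 477.3 -113.8    5. ]
side [1, 0] [436 341] [ 675.4 -358.8    5. ]
side [0, 1] [370 369] [ 496.4 -371.7    5. ]
side [0, -1] [379 271] [650.9 -95.2   5. ]
```

View pics/m0.png

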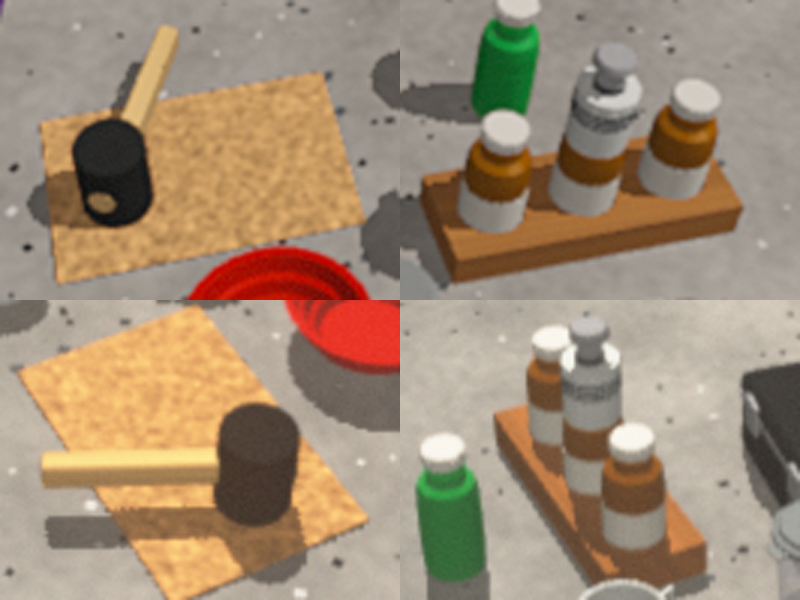

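The black mallet is confirmed: dark head, wooden handle, on the mat. The capper with its mushroom pin is confirmed over the middle amber bottle. Enlarged pixel positions:

| Feature | Scene | Side |
|---|---|---|
| Mallet head top | (236.6,289) | (401,314) |
| Handle end | (256.6,251) | (329.5,326.5) |
| Pin top | (436.3,219) | (303,155) |

```bash
python3 - <<'E'
from h import *
h=[plane("scene",(236.6,289),85),plane("side",(401,314),85)]
e=[plane("scene",(256.6,251),45),plane("side",(329.5,326.5),45)]
print("head",h,tri(("scene",(236.6,289)),("side",(401,314))))
print("end",e)
print("pin",plane("scene",(436.3,219),214),plane("side",(303,155),214),tri(("scene",(436.3,219)),("side",(303,155))))
for n,p in(("a",(365+105/3,200+130/3)),("b",(365+297/3,200+98/3))):print(n,plane("scene",p,146))
for n,p in(("a",(240+232/3,145+142/3)),("b",(240+150/3,145+42/3))):print(n,plane("side",p,146))
print("pot",plane("scene",(349,255),52),plane("side",(314,248),52),"green",plane("scene",(404,203),136),plane("side",(254,196),136))
print("cup",plane("scene",(361,297),103),plane("side",(379,222),103))
E
```

```text
head [array([ 602.7, -302.5,   85. ]), array([ 599.5, -310.1,   85. ])] (array([ 600.8, -304.6,   80.5]), [2.2, 2.2])
end [array([ 442.2, -245.4,   45. ]), array([ 445.5, -251.7,   45. ])]
pin [556.6 217.7 214. ] [552.3 204.5 214. ] (array([554.8, 217.4, 208.6]), [3.2, 3.2])
a [564.4 129.4 146. ]
b [551.9 309.9 146. ]
a [558.9 115.9 146. ]
b [542.6 296.2 146. ]
pot [502.7  11.   52. ] [505.5   7.4  52. ] green [402.3 188.6 136. ] [397.6 179.5 136. ]
cup [687.9   1.  103. ] [683.6 -15.  103. ]
```

Emit:
{"api": "jog_arm", "payload": {
  "steps": [
    [[0,0,-2.3,0.03,-0.044,0.008,1],[0,0,0,0.03,-0.044,0.008,1],[0,0,0,0.03,-0.044,0.008,1],[0,0,0,0.03,-0.044,0.008,1],[0,0,0,0.03,-0.044,0.008,1],[0,0,0,0.03,-0.044,0.008,1],[0,0,0,0.03,-0.044,0.008,1],[0,0,0,0.03,-0.044,0.008,1],[0,0,0,0.03,-0.044,0.008,1],[0,0,0,0.008,-0.05,-0.01,1],[0,0,0,0.008,-0.05,-0.01,1],[0,0,0,0.008,-0.05,-0.01,1],[0,0,0,0.008,-0.05,-0.01,1],[0,0,0,0.008,-0.05,-0.01,1],[0,0,0,0.008,-0.05,-0.01,1],[0,0,0,0.008,-0.05,-0.01,1],[0,0,0,0.008,-0.05,-0.01,1],[0,0,0,0.008,-0.05,-0.01,1],[0,0,0,0.008,-0.04,-0.01,1],[0,0,0,0,0,0,1]]
  ]
}}

```text
time_s: 2.6
position: [540.7, -293.1, 201.8]
tool_rot: [-0.001, 0.176, 0.984, 0.0]
force: [-0.1, 0.6, -0.1]
gripper_width: 85.2
```

```bash
python3 - <<'E'
from h import *
cv2.imwrite("pics/w1.png",cv2.cvtColor(manip.capture("wrist"),cv2.COLOR_RGB2BGR))
E
```

```text
(no output)
```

View pics/w1.png

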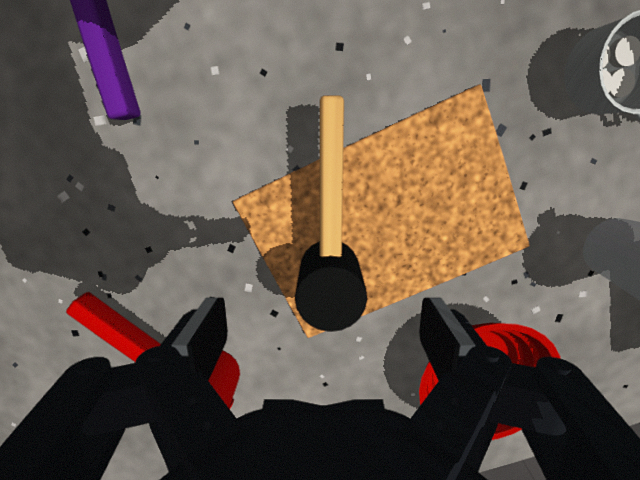

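Wrist view: the handle's top face runs from its end at (332,97) to the head at (332,255). The head's top face is centred near (331,296).

```bash
python3 - <<'E'
from h import *
o=manip.get_obs();print(o["position"].round(1))
e=plane("wrist",(332,98),58);j=plane("wrist",(332,255),58);h=plane("wrist",(331,296),85)
print(e,j,h,np.linalg.norm((h-e)[:2]))
d=(h-e)[:2];d/=np.linalg.norm(d);print("yaw",np.degrees(np.arctan2(d[1],d[0])))
print("grip from end",e[:2]+112*d,"from head",h[:2]-56*d,"mid",[plane("wrist",(u,200),58) for u in(321,343)])
E
```

```text
[ 540.7 -291.6  202.3]
[ 445.4 -248.9   58. ] [ 570.9 -293.9   58. ] [ 596.4 -304.7   85. ] 160.9802472354916
yaw -20.281107570676266
grip from end [ 550.45636741 -287.72215432] from head [ 543.87181629 -285.28892284] mid [array([ 520. , -285.8,   58. ]), array([ 526.5, -267.9,   58. ])]
```

Emit:
{"api": "jog_arm", "payload": {
  "steps": [
    [[0,0,0,0.008,0.005,-0.04,1],[0,0,0,0,0,-0.04,1],[0,0,0,0,0,-0.04,1],[0,0,0,0,0,-0.036,1],[0,0,0,0,0,-0.02,1],[0,0,0,0,0,0,1],[0,0,0,0,0,0,1]]
  ],
  "force": 120
}}

```text
time_s: 3.52
position: [549.6, -285.5, 28.5]
tool_rot: [0.001, 0.174, 0.985, -0.0]
force: [0.4, -0.0, -0.4]
gripper_width: 85.4
```

Emit:
{"api": "jog_arm", "payload": {
  "steps": [
    [[0,0,0,0,0,0,0],[0,0,0,0,0,0,0],[0,0,0,0,0,0,0],[0,0,0,0,0,0,0],[0,0,0,0,0,0,0],[0,0,0,0,0,0,0],[0,0,0,0,0,0,0],[0,0,0,0,0,0,0],[0,0,0,0,0,0,0],[0,0,0,0,0,0,0]]
  ]
}}

```text
time_s: 4.78
position: [549.3, -286.1, 27.9]
tool_rot: [0.0, 0.175, 0.985, -0.0]
force: [-0.6, 0.1, 5.5]
gripper_width: 18.6
```

Emit:
{"api": "jog_arm", "payload": {
  "steps": [
    [[0,0,0,0,0,0.02,0],[0,0,0,0,0,0.05,0],[0,0,0,0,0,0.055,0],[0,0,0,0,0,0.055,0],[0,0,0,0,0,0.055,0],[0,0,0,0,0,0.045,0],[0,0,0,-0.008,0.026,0,0],[0,0,0,-0.01,0.05,0,0],[0,0,0,-0.01,0.05,0,0],[0,0,0,-0.01,0.05,0,0],[0,0,0,-0.01,0.05,0,0],[0,0,0,-0.01,0.05,0,0],[0,0,0,-0.01,0.05,0,0],[0,0,0,-0.01,0.05,0,0],[0,0,0,0,0.03,0,0],[0,0,0,0,0,0,0],[0,0,0,0,0,0,0]]
  ]
}}

```text
time_s: 6.9
position: [470.8, 119.8, 306.9]
tool_rot: [-0.001, 0.174, 0.985, -0.0]
force: [0.5, -0.4, -3.7]
gripper_width: 18.4
```

```bash
python3 - <<'E'
from h import *
w=cv2.cvtColor(manip.capture("wrist"),cv2.COLOR_RGB2BGR)
s=cv2.cvtColor(manip.capture("side"),cv2.COLOR_RGB2BGR)
cv2.imwrite("pics/w2.png",w);cv2.imwrite("pics/s2.png",s)
E
```

```text
(no output)
```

View pics/w2.png

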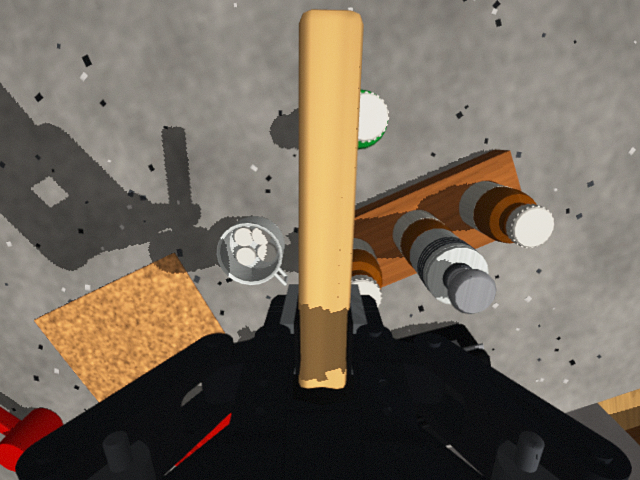

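Wrist view: the pin's mushroom top is centred near (472,290), and the cap of one finished bottle is at (531,227).

```bash
python3 - <<'E'
from h import *
o=manip.get_obs();print(o["position"].round(1),o["tool_rot"].round(4))
im=cv2.imread("pics/w2.png")
cv2.imwrite("pics/c2.png",cv2.resize(im[215:335,390:550],(800,600),interpolation=cv2.INTER_CUBIC))
for p,z in(((472,290),214),((531,227),146),((457,270),178),((463,272),180)):print(p,plane("wrist",p,z))
E
```

```text
[471.1 119.3 307.1] [-3.000e-04  1.750e-01  9.846e-01 -1.000e-04]
(472, 290) [548.7 214.9 214. ]
(531, 227) [546.4 303.6 146. ]
(457, 270) [547.4 217.1 178. ]
(463, 272) [550.1 221.1 180. ]
```

View pics/c2.png

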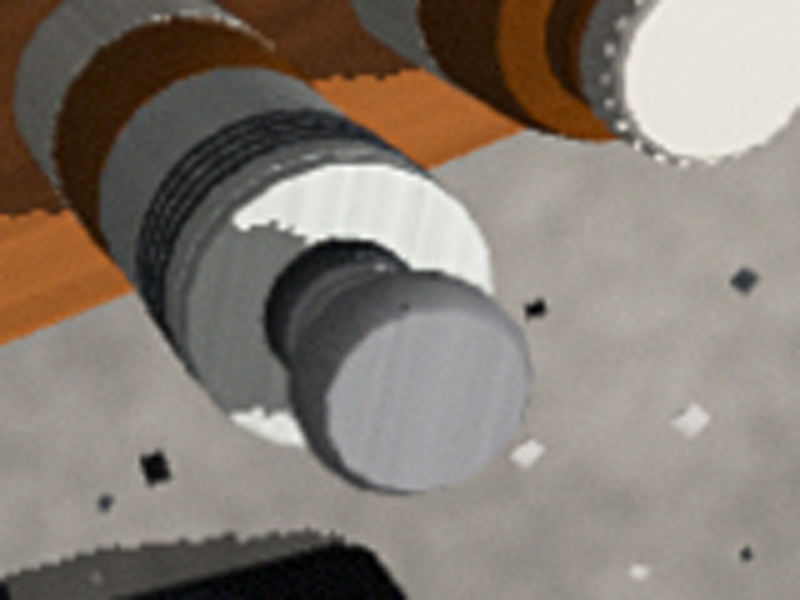

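Emit:
{"api": "jog_arm", "payload": {
  "steps": [
    [[0,0,0,0.01,0.038,0,0],[0,0,0,0.01,0.039,0,0],[0,0,0,0.01,0.039,0,0],[0,0,0,0,0,-0.016,0],[0,0,0,0,0,-0.016,0],[0,0,0,0,0,0,0],[0,0,0,0,0,0,0],[0,0,0,0,0,0,0]]
  ]
}}

```text
time_s: 8.0
position: [501.4, 235.7, 276.0]
tool_rot: [0.0, 0.175, 0.985, 0.0]
force: [-0.1, -0.3, -4.4]
gripper_width: 18.4
```

```bash
python3 - <<'E'
from h import *
s=cv2.cvtColor(manip.capture("scene"),cv2.COLOR_RGB2BGR);d=cv2.cvtColor(manip.capture("side"),cv2.COLOR_RGB2BGR)
print(manip.get_obs()["position"].round(1),manip.get_obs()["force"].round(1))
cv2.imwrite("pics/p3.png",np.hstack([cv2.resize(s[180:280,380:480],(400,400),interpolation=cv2.INTER_CUBIC),cv2.resize(d[105:205,250:350],(400,400),interpolation=cv2.INTER_CUBIC)]))
E
```

```text
[501.2 235.9 275.8] [-0.8  0.1 -2.9]
```

View pics/p3.png

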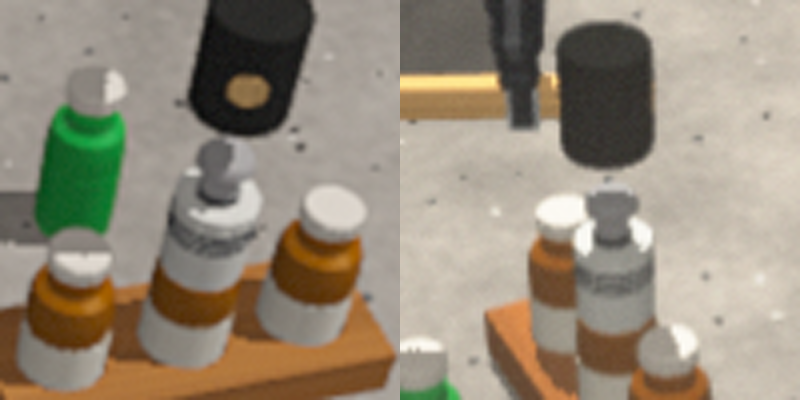

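The scene crop shows the mallet's lower face centre at (440,208) above the pin top at (436,219). In the side crop they are at (302,142.5) and (303,152.5).

```bash
python3 - <<'E'
from h import *
for c,m,p in(("scene",(440,208),(436,218.7)),("side",(302,142.5),(303,152.5))):
    a=plane(c,m,252.8);b=plane(c,p,214);print(c,a,b,"move",b-a)
E
```

```text
scene [558.  219.3 252.8] [555.5 217.3 214. ] move [ -2.5  -2.  -38.8]
side [551.9 207.3 252.8] [556.6 216.1 214. ] move [  4.7   8.8 -38.8]
```

Emit:
{"api": "jog_arm", "payload": {
  "steps": [
    [[0,0,0,0,0,0.04,0],[0,0,0,0,0,0.04,0],[0,0,0,0,0,0,0],[0,0,0,0,0,0,0],[0,0,0,0,0,-0.05,0]]
  ]
}}

```text
time_s: 8.72
position: [501.9, 236.4, 306.0]
tool_rot: [0.002, 0.175, 0.985, 0.001]
force: [0.6, 0.5, -5.3]
gripper_width: 18.5
```

Emit:
{"api": "jog_arm", "payload": {
  "steps": [
    [[0,0,0,0,0,0,0]]
  ]
}}

```text
time_s: 8.85
position: [499.5, 235.5, 301.5]
tool_rot: [-0.004, 0.175, 0.985, -0.002]
force: [0.1, -1.0, -2.5]
gripper_width: 18.2
```

Emit:
{"api": "jog_arm", "payload": {
  "steps": [
    [[0,0,0,0,0,0.05,0],[0,0,0,0,0,-0.04,0],[0,0,0,0,0,-0.04,0],[0,0,0,0,0,0,0],[0,0,0,0,0,0,0],[0,0,0,0,0,0,0]]
  ]
}}

```text
time_s: 9.6
position: [501.7, 236.3, 277.1]
tool_rot: [0.001, 0.175, 0.985, 0.001]
force: [-0.6, -0.3, -4.0]
gripper_width: 18.2
```

Emit:
{"api": "jog_arm", "payload": {
  "steps": [
    [[0,0,0,0,0,-0.052,0]]
  ]
}}

```text
time_s: 9.72
position: [503.4, 236.9, 227.1]
tool_rot: [0.004, 0.174, 0.985, 0.002]
force: [0.7, 1.8, 2.4]
gripper_width: 18.1
```

Emit:
{"api": "jog_arm", "payload": {
  "steps": [
    [[0,0,0,0,0,0.052,0],[0,0,0,0,0,0,0],[0,0,0,0,0,0,0],[0,0,0,0,0,0,0]]
  ]
}}

```text
time_s: 10.22
position: [500.9, 236.0, 275.0]
tool_rot: [-0.0, 0.175, 0.985, -0.0]
force: [-0.7, -0.6, -4.0]
gripper_width: 18.1
```

Emit:
{"api": "jog_arm", "payload": {
  "steps": [
    [[0,0,0,0,0,-0.055,0]]
  ]
}}

```text
time_s: 10.35
position: [502.8, 236.6, 222.4]
tool_rot: [0.003, 0.175, 0.985, 0.002]
force: [1.7, 1.5, 1.4]
gripper_width: 18.3
```

Emit:
{"api": "jog_arm", "payload": {
  "steps": [
    [[0,0,0,0,0,0.055,0],[0,0,0,0,0,0,0],[0,0,0,0,0,0,0],[0,0,0,0,0,0,0]]
  ]
}}

```text
time_s: 10.85
position: [500.7, 235.9, 274.4]
tool_rot: [-0.001, 0.175, 0.985, -0.0]
force: [0.3, -0.3, -4.0]
gripper_width: 18.4
```

Emit:
{"api": "jog_arm", "payload": {
  "steps": [
    [[0,0,0,0,0,-0.058,0]]
  ]
}}

```text
time_s: 10.98
position: [502.8, 236.7, 219.2]
tool_rot: [0.003, 0.175, 0.985, 0.002]
force: [1.2, 1.8, -0.1]
gripper_width: 18.0
```

Emit:
{"api": "jog_arm", "payload": {
  "steps": [
    [[0,0,0,0,0,0.058,0],[0,0,0,0,0,0,0],[0,0,0,0,0,0,0],[0,0,0,0,0,0,0]]
  ]
}}

```text
time_s: 11.48
position: [500.6, 235.9, 274.3]
tool_rot: [-0.001, 0.175, 0.985, -0.0]
force: [-0.4, -0.4, -4.3]
gripper_width: 18.2
```

The tool went below the nominal stop height without a hard stop being felt, so I'll look before another blow.

```bash
python3 - <<'E'
from h import *
s=cv2.cvtColor(manip.capture("scene"),cv2.COLOR_RGB2BGR);d=cv2.cvtColor(manip.capture("side"),cv2.COLOR_RGB2BGR)
cv2.imwrite("pics/p4.png",np.hstack([cv2.resize(s[170:290,380:480],(400,480),interpolation=cv2.INTER_CUBIC),cv2.resize(d[95:215,250:350],(400,480),interpolation=cv2.INTER_CUBIC)]))
E
```

```text
(no output)
```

View pics/p4.png

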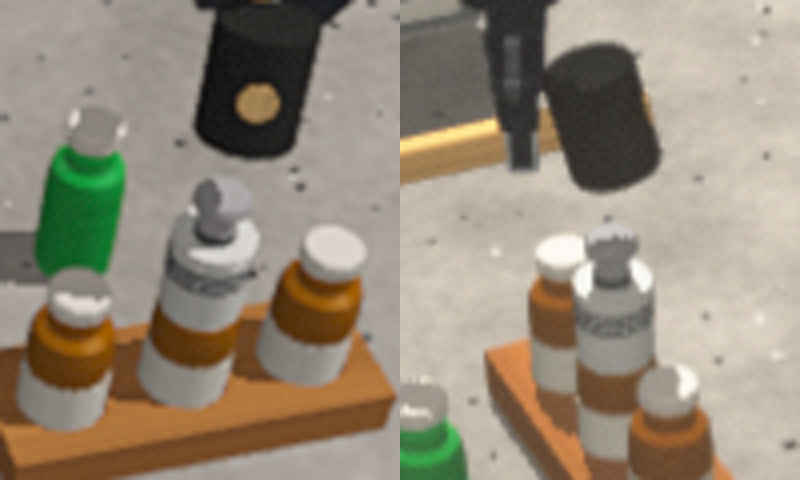

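The mallet has turned in the grip with its head up. In the side crop the head axis runs from (297.5,112) to (304.5,136). I'll measure the tilt.

```bash
python3 - <<'E'
from h import *
o=manip.get_obs();p=o["position"];d=np.array([.9386,-.345,0]);n=np.array([.345,.9386,0])
def ip(uv):
    O,D=ray("side",uv);t=n@(p-O)/(n@D);x=O+t*D;return np.array([(x-p)@d,x[2]-p[2]])
a=ip((297.5,112));b=ip((304.5,136.2));print(a,b,np.linalg.norm(a-b),"tilt",np.degrees(np.arctan2(*(b-a)[[0]],-(b-a)[1])))
for q in((605,147),(618,160),(560,75)):pass
h1=ip((250+0/4,95+163/4));h2=ip((250+80/4,95+146/4));v=h2-h1;print(h1,h2,"handle",np.degrees(np.arctan2(v[1],v[0])))
E
```

```text
[49.22555632 66.62903651] [65.05486882 -7.8912256 ] 76.18291539727905 tilt 11.992306465456293
[-81.74002843  -1.73682647] [-26.89615367   9.71553252] handle 11.79487129947948
```

Emit:
{"api": "jog_arm", "payload": {
  "steps": [
    [[1.4,3.75,0,-0.001,0.001,0,0],[1.4,3.75,0,-0.001,0.001,0,0],[1.4,3.75,0,-0.001,0.001,0,0],[0,0,0,0,0,-0.017,0],[0,0,0,0,0,0,0],[0,0,0,0,0,0,0],[0,0,0,0,0,0,0],[0,0,0,0,0,0,0]]
  ],
  "force": 120
}}

```text
time_s: 12.58
position: [498.2, 239.2, 258.8]
tool_rot: [-0.103, 0.174, 0.979, 0.019]
force: [-0.1, -0.8, -4.5]
gripper_width: 18.4
```

```bash
python3 - <<'E'
from h import *
s=cv2.cvtColor(manip.capture("scene"),cv2.COLOR_RGB2BGR);d=cv2.cvtColor(manip.capture("side"),cv2.COLOR_RGB2BGR)
print(manip.get_obs()["position"],manip.get_obs()["force"])
cv2.imwrite("pics/p5.png",np.hstack([cv2.resize(s[170:290,380:480],(400,480),interpolation=cv2.INTER_CUBIC),cv2.resize(d[95:215,250:350],(400,480),interpolation=cv2.INTER_CUBIC)]))
E
```

```text
[498.12289311 239.11929906 258.58735417] [ 0.09817381 -0.47617886 -3.82308997]
```

View pics/p5.png

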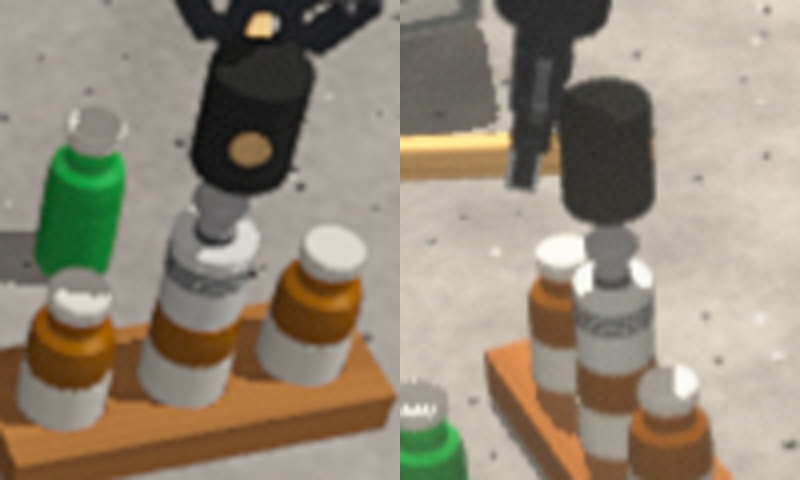

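The mallet is level again, its lower face centred over the pin top (side crop: face near (608,205), pin near (612,235)). Next is a shorter blow.

Emit:
{"api": "jog_arm", "payload": {
  "steps": [
    [[0,0,0,0,0,-0.033,0]]
  ]
}}

```text
time_s: 12.8
position: [499.2, 239.5, 226.9]
tool_rot: [-0.101, 0.173, 0.979, 0.02]
force: [1.8, 0.0, 0.2]
gripper_width: 18.4
```

Emit:
{"api": "jog_arm", "payload": {
  "steps": [
    [[0,0,0,0,0,0.033,0],[0,0,0,0,0,0,0],[0,0,0,0,0,0,0],[0,0,0,0,0,0,0]]
  ]
}}

```text
time_s: 13.3
position: [497.8, 239.0, 257.6]
tool_rot: [-0.103, 0.174, 0.979, 0.019]
force: [0.2, 0.7, -4.7]
gripper_width: 18.0
```

```bash
python3 - <<'E'
from h import *
s=cv2.cvtColor(manip.capture("scene"),cv2.COLOR_RGB2BGR);d=cv2.cvtColor(manip.capture("side"),cv2.COLOR_RGB2BGR)
print(manip.get_obs()["position"],manip.get_obs()["force"])
a=cv2.imread("pics/p5.png");b=np.hstack([cv2.resize(s[170:290,380:480],(400,480),interpolation=cv2.INTER_CUBIC),cv2.resize(d[95:215,250:350],(400,480),interpolation=cv2.INTER_CUBIC)])
cv2.imwrite("pics/p6.png",np.hstack([a[:,400:],b[:,400:]]))
# handle line in the side view: yellow pixels
from numpy import arctan
for im in (None,d):
    if im is None: im=cv2.resize(a[:,400:],(100,120),interpolation=cv2.INTER_AREA);x0,y0=250,95
    else: im=im[95:215,250:350]
    M=cv2.inRange(cv2.cvtColor(im,cv2.COLOR_BGR2HSV),(15,90,120),(28,255,255))
    p=cv2.findNonZero(M).reshape(-1,2);p=p[(p[:,0]<26)]
    print(len(p),cv2.fitLine(p.astype(np.float32),cv2.DIST_L2,0,.01,.01).ravel().round(3))
E
```

```text
[497.93542807 239.04992703 257.75456805] [ 0.26108305 -0.12724081 -4.1421186 ]
277 [ 0.999 -0.042 12.264 38.718]
281 [ 1.0000e+00 -2.1000e-02  1.2313e+01  3.8911e+01]
```

Emit:
{"api": "jog_arm", "payload": {
  "steps": [
    [[0,0,0,0,0,-0.035,0]]
  ]
}}

```text
time_s: 13.52
position: [499.2, 239.4, 224.5]
tool_rot: [-0.101, 0.173, 0.979, 0.02]
force: [1.5, 0.5, 0.8]
gripper_width: 18.4
```

Emit:
{"api": "jog_arm", "payload": {
  "steps": [
    [[0,0,0,0,0,0.06,0],[0,0,0,0,0,0.03,0],[0,0,0,0,0,0,0],[0,0,0,0,0,0,0],[0,0,0,0,0,0,0]]
  ]
}}

```text
time_s: 14.15
position: [497.7, 239.0, 311.8]
tool_rot: [-0.104, 0.174, 0.979, 0.018]
force: [-0.3, -1.0, -3.2]
gripper_width: 18.1
```

```bash
python3 - <<'E'
from h import *
s=cv2.cvtColor(manip.capture("scene"),cv2.COLOR_RGB2BGR);d=cv2.cvtColor(manip.capture("side"),cv2.COLOR_RGB2BGR)
p=manip.get_obs()["position"];print(p,manip.get_obs()["force"])
cv2.imwrite("pics/p7.png",np.hstack([cv2.resize(s[130:280,380:480],(400,600),interpolation=cv2.INTER_CUBIC),cv2.resize(d[65:215,250:350],(400,600),interpolation=cv2.INTER_CUBIC)]))
n=np.array([.345,.9386,0]);dd=np.array([.9386,-.345,0])
M=cv2.inRange(cv2.cvtColor(d[20:160,200:285],cv2.COLOR_BGR2HSV),(15,90,120),(28,255,255))
q=cv2.findNonZero(M).reshape(-1,2);vx,vy,x,y=cv2.fitLine(q.astype(np.float32),cv2.DIST_L2,0,.01,.01).ravel()
def ip(uv):
    O,D=ray("side",uv);t=n@(p-O)/(n@D);X=O+t*D;return np.array([(X-p)@dd,X[2]-p[2]])
a=ip((200+x-20*vx,20+y-20*vy));b=ip((200+x+20*vx,20+y+20*vy));v=b-a;print(len(q),a,b,"handle tilt",np.degrees(np.arctan2(v[1],v[0])))
E
```

```text
[497.95683121 239.01088636 312.25238264] [ 0.3347508  -0.05338159 -3.38844374]
454 [-109.86662128   18.69650113] [-4.29973986 18.54759453] handle tilt -0.08081809578694935
```

Emit:
{"api": "jog_arm", "payload": {
  "steps": [
    [[0,0,0,0.002,-0.025,0,0],[0,0,0,0.005,-0.05,0,0],[0,0,0,0.005,-0.05,0,0],[0,0,0,0.005,-0.05,0,0],[0,0,0,0.005,-0.05,0,0],[0,0,0,0.005,-0.05,0,0],[0,0,0,0.005,-0.05,0,0],[0,0,0,0.005,-0.05,0,0],[0,0,0,0.005,-0.05,0,0],[0,0,0,0.005,-0.05,0,0],[0,0,0,0.001,-0.05,0,0],[0,0,0,0,0,-0.05,0],[0,0,0,0,0,-0.05,0],[0,0,0,0,0,-0.05,0],[0,0,0,0,0,-0.05,0],[0,0,0,0,0,-0.04,0],[0,0,0,0,0,-0.02,0],[0,0,0,0,0,-0.015,0],[0,0,0,0,0,0,0],[0,0,0,0,0,0,0]]
  ]
}}

```text
time_s: 16.75
position: [546.7, -286.2, 39.5]
tool_rot: [-0.102, 0.174, 0.979, 0.019]
force: [0.7, -0.3, -4.2]
gripper_width: 18.1
```

Emit:
{"api": "jog_arm", "payload": {
  "steps": [
    [[0,0,0,0,0,-0.006,0],[0,0,0,0,0,-0.004,0],[0,0,0,0,0,0,0],[0,0,0,0,0,0,0]]
  ]
}}

```text
time_s: 17.25
position: [546.2, -285.9, 28.4]
tool_rot: [-0.103, 0.174, 0.979, 0.019]
force: [-0.1, 0.2, -3.5]
gripper_width: 18.5
```

Emit:
{"api": "jog_arm", "payload": {
  "steps": [
    [[0,0,0,0,0,-0.001,0],[0,0,0,0,0,0,1],[0,0,0,0,0,0,1],[0,0,0,0,0,0,1],[0,0,0,0,0,0,1],[0,0,0,0,0,0,1],[0,0,0,0,0,0,1],[0,0,0,0,0,0,1],[0,0,0,0,0,0.02,1],[0,0,0,0,0,0.05,1],[0,0,0,0,0,0.05,1],[0,0,0,0,0,0.05,1],[-1.4,-3.75,0,0,0,0.05,1],[-1.4,-3.75,0,0,0,0.04,1],[-1.4,-3.75,0,0,0,0,1],[0,0,0,0,0,0,1],[0,0,0,0,0,0,1]]
  ]
}}

```text
time_s: 19.38
position: [546.0, -285.9, 287.5]
tool_rot: [-0.001, 0.175, 0.985, 0.0]
force: [0.3, 0.3, -0.7]
gripper_width: 85.6
```

```bash
python3 - <<'E'
from h import *
o=manip.get_obs();print(o["qpos"].round(2),o["position"].round(1),o["tool_rot"].round(3))
cv2.imwrite("pics/w8.png",cv2.cvtColor(manip.capture("wrist"),cv2.COLOR_RGB2BGR))
E
```

```text
[-0.59  0.43  1.51 -0.    1.21 -1.81] [ 546.  -285.9  287.5] [-0.001  0.175  0.985  0.   ]
```

View pics/w8.png

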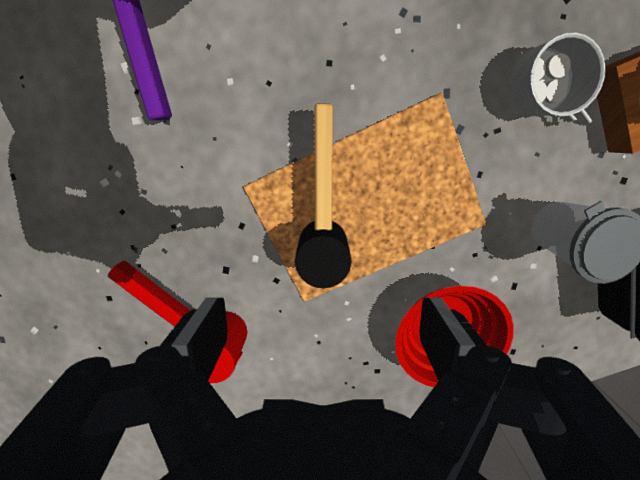

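The mallet stands on the mat (head at (323,255) in the wrist view) and is released. Moving over the capper with the gripper turned so it closes across the board.

Emit:
{"api": "jog_arm", "payload": {
  "steps": [
    [[0,0,0,0,0.03,0.01,1],[0,0,-10.5,0,0.05,0.008,1],[0,0,-10.5,0,0.05,0,1],[0,0,-10.5,0.002,0.05,0,1],[0,0,-10.5,0.002,0.05,0,1],[0,0,-10.5,0.002,0.05,0,1],[0,0,-10.5,0.001,0.05,0,1],[0,0,0,0,0.05,0,1],[0,0,0,0,0.05,0,1],[0,0,0,0,0.05,0,1],[0,0,0,0,0.02,0,1],[0,0,0,0,0,0,1],[0,0,0,0,0,0,1],[0,0,0,0,0,0,1]]
  ]
}}

```text
time_s: 21.18
position: [553.4, 212.9, 305.3]
tool_rot: [0.0, 0.664, 0.748, -0.0]
force: [-0.3, -0.8, 1.1]
gripper_width: 85.4
```

```bash
python3 - <<'E'
from h import *
o=manip.get_obs();print(o["qpos"].round(2),o["position"].round(1),o["tool_rot"].round(3))
w=cv2.cvtColor(manip.capture("wrist"),cv2.COLOR_RGB2BGR);cv2.imwrite("pics/w9.png",w)
E
```

```text
[ 0.26  0.38  1.54 -0.    1.22  0.14] [553.4 212.9 305.3] [ 0.     0.664  0.748 -0.   ]
```

View pics/w9.png

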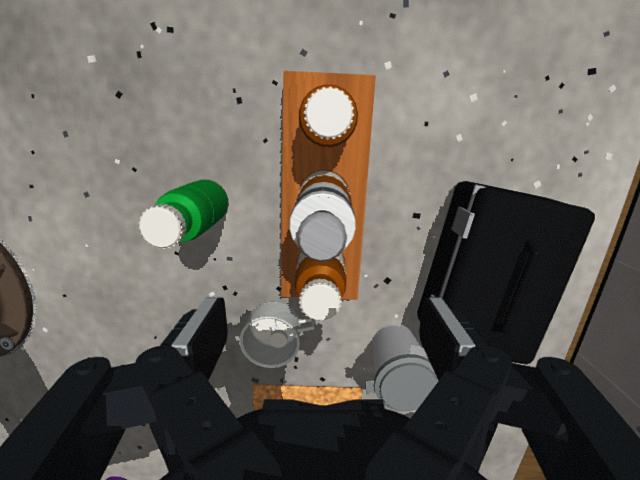

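Wrist view: the pin's top face is at (323,237), between the fingers (inner tips near 225 and 425), with the caps at (329,111) and (320,300).

```bash
python3 - <<'E'
from h import *
print(plane("wrist",(323,237.5),214),plane("wrist",(329,111),146),plane("wrist",(320,300),146),plane("wrist",(323,215),178))
E
```

```text
[553.5 216.7 214. ] [547.7 308.2 146. ] [560.8 130.6 146. ] [552.5 225.  178. ]
```

Emit:
{"api": "jog_arm", "payload": {
  "steps": [
    [[0,0,0,0.0005,0.0045,-0.03,1],[0,0,0,0,0,-0.04,1],[0,0,0,0,0,-0.04,1],[0,0,0,0,0,-0.02,1],[0,0,0,0,0,-0.015,1],[0,0,0,0,0,-0.008,1],[0,0,0,0,0,0,1],[0,0,0,0,0,0,1]]
  ],
  "force": 40
}}

```text
time_s: 22.22
position: [554.0, 218.6, 153.1]
tool_rot: [0.0, 0.663, 0.748, 0.001]
force: [-0.4, -0.3, -0.0]
gripper_width: 85.4
```

Emit:
{"api": "jog_arm", "payload": {
  "steps": [
    [[0,0,0,0,-0.001,-0.005,1],[0,0,0,0,0,0,1],[0,0,0,0,0,0,0.6],[0,0,0,0,0,0,0.6],[0,0,0,0,0,0,0.5],[0,0,0,0,0,0,0.5],[0,0,0,0,0,0,0.5],[0,0,0,0,0,0,0.5],[0,0,0,0,0,0,0.5]]
  ],
  "force": 40
}}

```text
time_s: 23.35
position: [553.6, 217.6, 147.7]
tool_rot: [0.0, 0.663, 0.748, 0.0]
force: [-2.7, 0.1, 6.5]
gripper_width: 55.3
```

Emit:
{"api": "jog_arm", "payload": {
  "steps": [
    [[0,0,0,0,0,0.005,0.4],[0,0,0,0,0,0.01,0.4],[0,0,0,0,0,0.01,0.4],[0,0,0,0,0,0.01,0.4],[0,0,0,0,0,0.01,0.4],[0,0,0,0,0,0.015,0.4],[0,0,0,0,0,0.03,0.4],[0,0,0,0,0,0.04,0.4],[0,0,0,0,0,0.03,0.4],[0,0,0,0,0,0,0.4],[0,0,0,0,0,0,0.4]]
  ]
}}

```text
time_s: 24.72
position: [553.1, 217.4, 306.2]
tool_rot: [-0.0, 0.663, 0.748, -0.001]
force: [0.4, -0.1, -5.4]
gripper_width: 55.3
```

```bash
python3 - <<'E'
from h import *
s=cv2.cvtColor(manip.capture("scene"),cv2.COLOR_RGB2BGR);d=cv2.cvtColor(manip.capture("side"),cv2.COLOR_RGB2BGR)
cv2.imwrite("pics/p10.png",np.hstack([cv2.resize(s[150:290,380:480],(400,560),interpolation=cv2.INTER_CUBIC),cv2.resize(d[85:225,250:350],(400,560),interpolation=cv2.INTER_CUBIC)]))
E
```

```text
(no output)
```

View pics/p10.png

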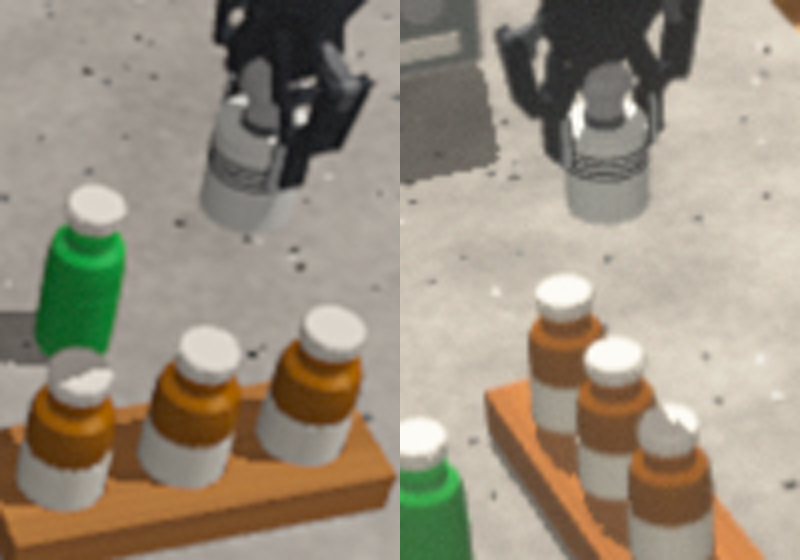

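Scene and side crops: the capper is held upright and clear of the bottle. The middle cap at (210,352) in the scene crop lies on the line of its finished neighbours at (79,372) and (334,330), so it looks home. I'll measure that and the bowl's position.

```bash
python3 - <<'E'
from h import *
print("bowl",plane("scene",(292,350),50),plane("side",(440,270),50))
for n,x0,y0 in(("scene",380,150),("side",250,85)):
    im=cv2.cvtColor(manip.capture(n),cv2.COLOR_RGB2BGR)[y0+70:y0+140,x0:x0+100] if n=="scene" else cv2.cvtColor(manip.capture(n),cv2.COLOR_RGB2BGR)[y0+60:y0+130,x0+25:x0+100]
    hsv=cv2.cvtColor(im,cv2.COLOR_BGR2HSV);h,s,v=cv2.split(hsv)
    # amber glass blobs: rows range per bottle
    M=cv2.inRange(hsv,(0,0,175),(180,60,255))
    k,l,st,c=cv2.connectedComponentsWithStats(M)
    print(n,[(st[i].tolist(),c[i].round(1).tolist()) for i in range(1,k) if st[i][4]>40])
E
```

```text
bowl [ 777.2 -182.2   50. ] [ 776.  -190.9   50. ]
scene [([76, 6, 16, 12, 147], [83.5, 11.3]), ([45, 11, 16, 12, 150], [52.3, 16.7]), ([15, 22, 14, 7, 63], [22.2, 25.2]), ([70, 60, 26, 10, 98], [85.9, 64.1])]
side [([0, 0, 75, 70, 3221], [45.7, 25.4]), ([0, 57, 9, 13, 68], [2.8, 64.9])]
```

Emit:
{"api": "jog_arm", "payload": {
  "steps": [
    [[0,0,0,0,-0.02,0,0.4],[0,0,0,0.002,-0.05,0,0.4],[0,0,0,0.002,-0.05,0,0.4],[0,0,0,0.002,-0.05,0,0.4],[0,0,0,0.002,-0.05,0,0.4],[0,0,0,0.002,-0.05,0,0.4],[0,0,0,0.002,-0.05,0,0.4],[0,0,0,0,-0.05,0,0.4],[0,0,0,0,-0.02,0,0.4],[0,0,0,0,0,-0.04,0.4],[0,0,0,0,0,-0.045,0.4],[0,0,0,0,0,-0.045,0.4],[0,0,0,0,0,-0.045,0.4],[0,0,0,0,0,-0.04,0.4],[0,0,0,0,0,-0.025,0.4],[0,0,0,0,0,-0.015,0.4],[0,0,0,0,0,0,0.4],[0,0,0,0,0,0,0.4]]
  ]
}}

```text
time_s: 27.18
position: [566.1, -172.6, 53.4]
tool_rot: [0.001, 0.663, 0.748, 0.0]
force: [-0.1, 0.1, -3.8]
gripper_width: 55.2
```

Emit:
{"api": "jog_arm", "payload": {
  "steps": [
    [[0,0,0,0,0,-0.006,0.4],[0,0,0,0,0,-0.005,0.4],[0,0,0,0,0,-0.001,0.4],[0,0,0,0,0,0,0.4],[0,0,0,0,0,0,0.4]]
  ]
}}

```text
time_s: 27.8
position: [565.7, -172.4, 40.4]
tool_rot: [0.0, 0.663, 0.748, 0.0]
force: [0.3, 0.0, -4.0]
gripper_width: 55.1
```

Emit:
{"api": "jog_arm", "payload": {
  "steps": [
    [[0,0,0,0,0,-0.002,0.4],[0,0,0,0,0,0,0.4],[0,0,0,0,0,0,0.4]]
  ]
}}

```text
time_s: 28.18
position: [565.8, -172.1, 39.8]
tool_rot: [0.0, 0.663, 0.748, 0.0]
force: [-3.8, 5.4, 13.3]
gripper_width: 55.3
```

Emit:
{"api": "jog_arm", "payload": {
  "steps": [
    [[0,0,0,0,0,0.001,0.4],[0,0,0,0,0,0,0.7],[0,0,0,0,0,0,0.8],[0,0,0,0,0,0,1],[0,0,0,0,0,0,1],[0,0,0,0,0,0,1],[0,0,0,0,0,0,1],[0,0,0,0,0,0,1],[0,0,0,0,0,0.015,1],[0,0,0,0,0,0.03,1],[0,0,0,0,0,0.05,1],[0,0,0,0,0,0.05,1],[0,0,0,0,0,0.05,1],[0,0,0,0,0,0.05,1],[0,0,0,-0.02,0,0.02,1],[0,0,0,-0.04,0,0,1],[0,0,0,0,0,0,1],[0,0,0,0,0,0,1]]
  ]
}}

```text
time_s: 30.42
position: [505.9, -172.5, 305.2]
tool_rot: [0.001, 0.663, 0.748, 0.0]
force: [-0.1, -1.0, -0.1]
gripper_width: 85.4
```

```bash
python3 - <<'E'
from h import *
s=cv2.cvtColor(manip.capture("scene"),cv2.COLOR_RGB2BGR);d=cv2.cvtColor(manip.capture("side"),cv2.COLOR_RGB2BGR)
cv2.imwrite("pics/p11.png",np.hstack([cv2.resize(s[190:350,200:490],(464,256*1),interpolation=cv2.INTER_CUBIC),cv2.resize(d[140:380,240:455],(229,256),interpolation=cv2.INTER_CUBIC)]))
cv2.imwrite("pics/p11.png",np.vstack([cv2.resize(s[190:345,200:490],(580,310),interpolation=cv2.INTER_CUBIC),np.hstack([cv2.resize(d[255:375,300:450],(330,264),interpolation=cv2.INTER_CUBIC),cv2.resize(d[145:245,240:382],(250,264),interpolation=cv2.INTER_CUBIC)])]))
E
```

```text
(no output)
```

View pics/p11.png

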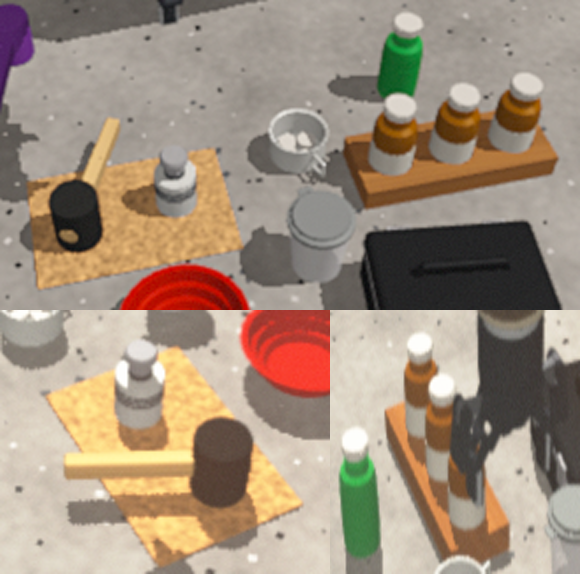

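The capper and mallet both stand on the mat (scene crop (175,185) and (77,215)), and the bottle stands in line with its neighbours. One numeric check of the cap height against the finished caps remains before I hand in.

```bash
python3 - <<'E'
from h import *
im=cv2.cvtColor(manip.capture("scene"),cv2.COLOR_RGB2BGR)[225:265,385:480]
M=cv2.inRange(cv2.cvtColor(im,cv2.COLOR_BGR2HSV),(0,0,150),(180,70,255))
k,l,st,c=cv2.connectedComponentsWithStats(M)
r=sorted([(c[i].round(2).tolist(),st[i].tolist()) for i in range(1,k) if 60<st[i][4]<300]);print(r)
m=manip.camera_model("scene");W=np.array(m["world_to_cam"]);K=np.array(m["mtx"])
for z in(146,151):
    P=np.array([[560,127,146],[554,217,z],[547,307,146]],float);q=cv2.projectPoints(P,cv2.Rodrigues(W[:3,:3])[0],W[:3,3],K,np.array([m["k1"],0,0,0.]))[0][:,0]
    t=(q[1,0]-q[0,0])/(q[2,0]-q[0,0]);print(z,"mid row minus line",(q[1,1]-(q[0,1]+t*(q[2,1]-q[0,1]))).round(2))
if len(r)>=3:
    a,b,d=[np.array(x[0]) for x in r[:3]];t=(b[0]-a[0])/(d[0]-a[0]);print("measured",b[1]-(a[1]+t*(d[1]-a[1])))
E
```

```text
[]
146 mid row minus line 0.14
151 mid row minus line -1.12
```

```bash
python3 - <<'E'
from h import *
im=cv2.cvtColor(manip.capture("scene"),cv2.COLOR_RGB2BGR)[225:265,385:480]
for th in(165,180,190,200,210):
    M=cv2.inRange(cv2.cvtColor(im,cv2.COLOR_BGR2HSV),(0,0,th),(180,40,255));k,l,st,c=cv2.connectedComponentsWithStats(M)
    r=sorted([(c[i].tolist(),st[i].tolist()) for i in range(1,k) if 50<st[i][4]<350 and c[i][1]<30]);print(th,r)
    if len(r)==3:
        a,b,d=[np.array(x[0]) for x in r];t=(b[0]-a[0])/(d[0]-a[0]);print("measured",b[1]-(a[1]+t*(d[1]-a[1])))
E
```

```text
165 [([12.642512077294686, 18.11111111111111], [0, 12, 26, 18, 207]), ([47.33529411764706, 11.535294117647059], [38, 6, 19, 13, 170])]
180 [([15.208333333333334, 17.375], [8, 12, 16, 12, 144]), ([47.191489361702125, 11.624113475177305], [40, 6, 15, 12, 141]), ([78.54225352112677, 6.253521126760563], [71, 1, 16, 12, 142])]
measured -0.1346228699861296
190 [([15.115384615384615, 17.23846153846154], [8, 12, 15, 11, 130]), ([47.30075187969925, 11.699248120300751], [40, 6, 15, 12, 133]), ([78.60629921259843, 6.15748031496063], [71, 1, 16, 11, 127])]
measured 0.07805406947754712
200 [([15.163934426229508, 17.311475409836067], [8, 13, 15, 10, 122]), ([47.256198347107436, 11.743801652892563], [40, 7, 15, 11, 121]), ([78.39473684210526, 6.4298245614035086], [72, 2, 14, 10, 114])]
measured -0.044783052095153764
210 [([15.2, 17.254545454545454], [9, 13, 14, 10, 110]), ([47.283018867924525, 11.547169811320755], [41, 7, 13, 10, 106]), ([78.6, 6.352380952380952], [72, 2, 14, 10, 105])]
measured -0.19043006871112134
```

The scene camera gives a residual of about -0.1 px (home +0.14, perched -1.12), so the cap is most likely home, but play in the hole limits this check. I'll take two close wrist pictures, overhead and oblique, to settle it.

Emit:
{"api": "jog_arm", "payload": {
  "steps": [
    [[0,0,0,0.007,0.045,0,1],[0,0,0,0.007,0.05,0,1],[0,0,0,0.007,0.05,0,1],[0,0,0,0.007,0.05,0,1],[0,0,0,0.007,0.05,0,1],[0,0,0,0.007,0.05,0,1],[0,0,0,0.006,0,-0.045,1],[0,0,0,0,0,0,1],[0,0,0,0,0,0,1],[0,0,0,0,0,0,1]]
  ]
}}

```text
time_s: 31.88
position: [554.1, 122.1, 260.8]
tool_rot: [0.001, 0.664, 0.748, 0.001]
force: [0.1, 0.4, 0.1]
gripper_width: 85.5
```

```bash
cat > caps.py <<'E'
from h import *
import sys
o=manip.get_obs();im=cv2.cvtColor(manip.capture("wrist"),cv2.COLOR_RGB2BGR);cv2.imwrite(f"pics/{sys.argv[1]}.png",im)
M=cv2.inRange(cv2.cvtColor(im,cv2.COLOR_BGR2HSV),(0,0,195),(180,40,255))
k,l,st,c=cv2.connectedComponentsWithStats(M)
print(o["position"].round(1))
for i in range(1,k):
    if st[i][4]>400:
        p=cv2.findNonZero((l==i).astype(np.uint8));e=cv2.minEnclosingCircle(p);print(st[i].tolist(),c[i].round(1),np.round(e[0],1),round(e[1],1),plane("wrist",e[0],146),plane("wrist",c[i],146))
E
python3 caps.py wA
```

```text
[554.1 122.1 260.8]
[311, 78, 56, 58, 2445] [337.9 106.8] [338.6 107.2] 29.7 [554.6 217.7 146. ] [554.1 217.9 146. ]
[103, 100, 54, 55, 2145] [128.8 127.2] [129.1 126.9] 27.8 [401.9 186.9 146. ] [401.7 186.7 146. ]
[306, 201, 52, 50, 1924] [331.5 226.1] [330.8 226.3] 26.3 [560.2 128.7 146. ] [560.8 129.  146. ]
[232, 266, 89, 65, 575] [271.9 300.7] [276.2 291.2] 44.9 [521.6  66.9 146. ] [518.5  57.4 146. ]
[245, 272, 50, 37, 1188] [269.7 290.7] [269.5 291. ] 25.8 [515.9  66.3 146. ] [516.   66.6 146. ]
```

Emit:
{"api": "jog_arm", "payload": {
  "steps": [
    [[0,0,0,-0.04,0,0,1],[0,0,0,-0.045,0,0,1],[0,0,0,-0.04,0,0,1],[0,0,0,0,0,0,1],[0,0,0,0,0,0,1],[0,0,0,0,0,0,1]]
  ]
}}

```text
time_s: 32.67
position: [429.5, 122.5, 259.5]
tool_rot: [0.0, 0.663, 0.748, 0.0]
force: [-0.3, 0.5, 0.4]
gripper_width: 85.5
```

```bash
python3 caps.py wB
```

```text
[429.5 122.5 259.5]
[500, 0, 53, 26, 1046] [525.1  10.6] [526.   2.] 26.1 [547.6 302.8 146. ] [548.3 297.6 146. ]
[480, 103, 50, 55, 2102] [504.2 130.2] [503.7 130. ] 27.9 [553.1 218.2 146. ] [553.5 218.1 146. ]
[266, 119, 53, 54, 2125] [291.2 146.1] [291.1 145.9] 27.0 [398.4 187.  146. ] [398.5 186.8 146. ]
[460, 222, 47, 46, 1635] [482.8 244.9] [483.1 245.2] 24.8 [560.5 128.6 146. ] [560.2 128.8 146. ]
[346, 284, 42, 36, 930] [366.5 302.1] [366.5 303. ] 21.4 [474.2  66.  146. ] [474.   66.8 146. ]
```

The parallax shift from overhead to oblique is -0.6 mm for both the middle cap and its finished neighbour. A perched cap would differ by about +2.5 mm, so the cap is home. Handing in.

```bash
python3 -c "
from workcell import manip
print(manip.sign_off())"
```

```text
the job is handed in; nothing more can be done
None
```

I handed the job in at about 33 s of the 72 s allowed. The cap looks home, and the mallet and capping tool both stand on the mat. The job gives no verdict, so this rests on my own checks.

**What I did:** I gripped the black mallet by its handle and struck the pin five times. I then put the mallet back on the -y half of the mat and lifted the capping tool straight off. It now stands on the +y half, and I moved the arm clear.

**A fault along the way:** during the first three blows the mallet turned about 12° in the grip, head up. I levelled it by tilting the gripper 12°, and the last two blows were shorter. After them the handle measured level (about 0°).

**Last checks:**
- **Cap:** between an overhead and an oblique wrist picture, the middle cap shifted -0.6 mm, the same as its finished neighbour. A perched cap would have differed by about +2.5 mm. Using fitted circles instead of centroids, the two caps differed by about 1.8 mm, but in the direction of a lower cap rather than a perched one. The scene camera agreed within its accuracy, at -0.1 px (home +0.14, perched -1.12).
- **Placing:** the last scene and side pictures show the mallet and capping tool on the mat, with the bottle in its hole in line with its neighbours. The bystanders and look-alikes in view looked unmoved.
- **Not checked:** I did not measure the pin's speed, only that the mallet drove down at about 0.4 m/s. The force readings never showed a clear hard stop, so the cap result rests on the pictures.
- **Pictures:** I viewed 13, three over the budget of 10.

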